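Tip the eraser out of the round pot

TASK

Empty the round tilting pot by its lever, so that the eraser in it ends up in the grey tray before it, then swing the pot back upright and let go. Do not tip the square tub on the other stand.

Things in the scene. Friction and masses are not known exactly. Their poses are not given: they have to be found in the camera images.
- pot: Round aluminium pot, mouth 98 mm wide, 90 mm deep, rim 65 mm above its pivot, on a fixed dark steel stand. Origin: middle of the pivot axis, 140 mm up. z: up out of the mouth; x: pouring side, roughly away from the robot (yaw within 0.25 rad); y: pivot axis. Starts upright at a stop; tips about +y (z towards x) to a stop at 2.3 rad, and must go nearly there to empty. Stays where left.
- pot_bar (a point): Middle of the free part of the pot's lever handle: pale wooden round bar 14 mm thick, about 55 mm long, parallel to the pot's y, rigid with the pot, 115 mm along +y from the pivot's middle, 85 mm from the axis. Upright pot: 78 mm behind (-x) and 35 mm above the pivot; tipped by a: x = 85 sin(a-1.15), z = 85 cos(a-1.15). Turning takes 1 to 3 N at the bar. Axes as the pot's.
- eraser: White block eraser 40 x 22 x 13 mm, about 20 g, loose, lying flat on the floor of the round pot at the start. Origin at the centre of its underside, x along its length.
- pot_tray: Grey open tray in front of (and partly under) the round pot: 180 x 150 mm outside, 30 mm high, walls and floor 4 mm, about 0.5 kg, loose. Origin at the centre of its underside, x along its length, which is the pot's pouring direction; it starts with its centre 65 mm ahead of the pot's pivot.
- tub: Bystander: the square aluminium tub, 74 x 74 mm and 90 mm deep, on an identical stand with an identical lever, handle bar and tray, holding two pastel sticks. Same frame as the pot's. It is on the robot's left or right of the round pot. Leave it upright.
Things that resemble listed ones, but are neither listed nor needed, are in the scene too. What is meant by the eraser is not red, and is the larger of those in its own colour.

How it is judged:
On the way:
1. the round pot is tipped past 80 degrees (angle between pot's own z axis and vertical above 1.4 rad), for 0.1 s.
At the end, for the whole second after the job is handed in: The eraser lies at rest in the round pot's tray (its origin within 85 mm of the tray's centre along the tray, 70 mm across, and less than 35 mm above the tray's underside), the round pot is upright again within 0.2 rad (11 degrees), and the square tub is upright within 0.2 rad (x of eraser in the frame of pot_tray between -0.085 and 0.085 m and y of eraser in the frame of pot_tray between -0.07 and 0.07 m and z of eraser in the frame of pot_tray between -0.005 and 0.035 m and linear speed of eraser below 0.03 m/s and angle between each of pot, tub's own z axis and vertical below 0.2 rad); the robot touches nothing.
It fails at once if the square tub is tipped by more than 0.3 rad (17 degrees) (angle between tub's own z axis and vertical above 0.3 rad).
It also fails if it takes over 48 s, if anything falls off the work surface, if the arm or the gripper's body presses on something with over 40 N, if the wrist force passes 120 N, or if a joint passes its speed limit or range.

ROBOT

A 6-joint arm with a two-finger parallel gripper is mounted at the origin on the work surface. World frame = base frame: x ahead of the robot, y to its left, z up, the work surface at z = 0. Lengths are in m, angles in rad, forces in N, time in s.
With the tool pointing down it reaches from about 0.3 to 0.775 m from the base axis. Payload 14.6 kg.
Tool frame: the origin (TCP) lies midway between the tips of the shut fingers; the grasp point (between the pads) lies 19 mm behind it; z points along the fingers, y is the line along which they close (so a half turn about z gives the same grasp; the last joint's range is limited). The gripper opens to 94 mm and grips with 3 to 60 N. Pads are 16 mm wide; open, the fingers measure 119 mm over their backs; the gripper's body (75 mm by 177 mm) begins 78 mm behind the grasp point.
Start: joints at [-1.341, 0.3, 1.521, -0, 1.321, -0.067], TCP at [0.161, -0.526, 0.179] pointing down, gripper open.
Joint ranges: [-3.03, 3.03], [-0.79, 2.21], [0.23, 2.52], [-1.04, 4.18], [0, 3.07], [-2.55, 2.55]. Speed limits (rad/s): [2.22, 2.22, 2.57, 3.14, 3.14, 3.14].

INTERFACE

Orientations are given as [roll, pitch, yaw] about the fixed x, y, z axes, in that order (R = Rz(yaw) Ry(pitch) Rx(roll)).
In Python, from station import telemetry, optics, ctrl gives the robot as it stands.
- The arm moves only by the tool carry_out, never from a script. Its argument "plan" is a list that holds one entry, the list of rows, each a list of 7 numbers: the shift along the tool's x, y, z in mm, then the turn, a rotation vector about the tool's x, y, z in rad, then the finger opening in mm, from 0 to 94. A call has 1 to 20 rows; each row shifts and turns the commanded pose from where the row before left it, along the tool's axes as they then stand; what a row does not reach is not made up. A row lasts 1/12 s, in which the tool goes at most 41.7 mm and 7.16 degrees, less where a joint would pass 70% of its speed; a pose out of reach is approached as far as the arm can. A call with a gripper value outside its range is refused whole. The fingers move at their own pace and stop on an object; "squeeze" is the grip in N (left out, the last holds). Time passes only in rows, so rows that do not move let the fingers close. It gives the time, the measured TCP pose, the force, the opening and the grip force at its end, in the units of the state.
- telemetry.get_obs(): the state, without advancing time (a new reading comes with each control period).
- optics.camera(name): name is "scene" or "top" or "wrist"; returns a dict with "pixels" (480x640x3 uint8, red, green, blue), "intrinsics" (3x3 intrinsics, pixels), "origin" and "rotation" of the camera in the world. Camera axes: x right, y down, z forward; pixel columns grow to the right and rows downward; lengths in m; the calibration is good to about 2 mm. A picture is of the moment at which its call begins. There is no depth.
- ctrl.hand_in(): hands the job in; it is judged then, once.
The state is a dict: "time_s": time; "qpos": joint angles; "joint_vel": joint speeds; "tau": joint torques, N m; "ee_pos": TCP position; "eef_rot": TCP orientation; "force": force on the tool from outside, world axes, zero at the start; "moment": the same for the moment, N m; "grip_width": finger opening in m; "grip_force": force on a finger pad.
Only numpy, scipy, OpenCV 4.12 (cv2) and the standard library are available. Lean on these libraries where they do the work, as an engineer would, in place of code of your own. Each camera call takes 0.05 s, during which the arm holds its last target. There are 200 camera calls.

## Working session

There is one attempt and no reset: what is moved stays moved. The work goes in short steps, Python scripts to look and compute and a tool call to move; the robot and the scene stay as the last step left them, time stands still between calls to the robot, and variables do not carry over. Pictures are saved under pics/ and viewed, at most 10 in all, crops included, and the job is handed in when it is done.

Besides the shell and the picture viewer there is one more tool, called after "Emit:" by a JSON object that holds its "name" and its "arguments", one argument or row to a line. carry_out: Moves the arm, as the interface text tells. Its arguments: {"type":"object","properties":{"plan":{"type":"array","items":{"type":"array","items":{"type":"array","items":{"type":"number"}}}},"squeeze":{"type":"number"}},"required":["plan"]}

```bash
mkdir -p pics; ls
python3 - <<'E'
from station import telemetry, optics
import cv2
o=telemetry.get_obs();print(o['time_s'],o['ee_pos'],o['eef_rot'])
for n in("scene","top"):
    c=optics.camera(n);cv2.imwrite(f"pics/{n}0.png",c['pixels'][:,:,::-1]);print(n,c['intrinsics'].tolist(),c['origin'],c['rotation'].tolist())
E
```

```text
pics
0.0 [ 0.16077694 -0.52565844  0.17817546] [-3.14041775e+00 -5.91118177e-05  2.96814962e-01]
scene [[552.7080578911745, 0.0, 309.6818590535643], [0.0, 552.7080578911745, 247.61000677359993], [0.0, 0.0, 1.0]] [ 0.96602445 -0.33889018  0.85276448] [-2.4793797444168453, -0.014388732854316633, 0.9750848696020158]
top [[586.0169968964944, 0.0, 320.71174264335565], [0.0, 586.0169968964944, 238.46951003853823], [0.0, 0.0, 1.0]] [ 0.35439512 -0.04720108  1.13800269] [-2.983369093143952, 0.0025411798184116208, -1.5622486774682498]
```

View pics/scene0.png

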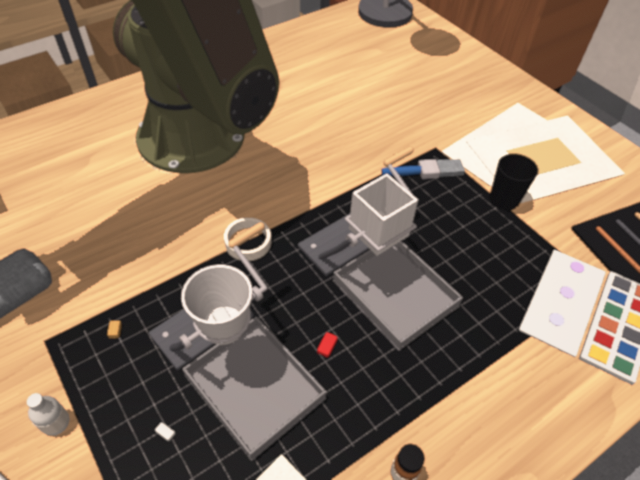

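View pics/top0.png

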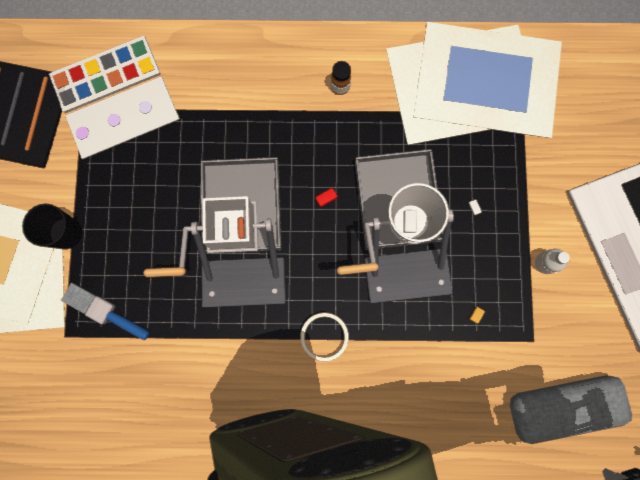

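```bash
cat > h.py <<'E'
import numpy as np, cv2
from station import telemetry, optics, ctrl
from scipy.spatial.transform import Rotation as R
def ray(c,p):
    d=R.from_euler('xyz',c['rotation']).as_matrix()@np.linalg.inv(c['intrinsics'])@np.array([p[0],p[1],1.]);return np.array(c['origin']),d
def onz(c,p,z):
    o,d=ray(c,p);return o+d*(z-o[2])/d[2]
def tri(c1,p1,c2,p2):
    o1,d1=ray(c1,p1);o2,d2=ray(c2,p2)
    s=np.linalg.lstsq(np.c_[d1,-d2],o2-o1,rcond=None)[0];a=o1+s[0]*d1;b=o2+s[1]*d2
    return (a+b)/2,np.linalg.norm(a-b)
E
python3 - <<'E'
from h import *
t=optics.camera("top");s=optics.camera("scene")
def m(c,x0,y0,x1,y1,lo,hi):
    h=cv2.cvtColor(c['pixels'],cv2.COLOR_RGB2HSV);k=np.zeros(h.shape[:2],np.uint8)
    k[y0:y1,x0:x1]=cv2.inRange(h,lo,hi)[y0:y1,x0:x1]
    cs=cv2.findContours(k,0,1)[0];b=max(cs,key=cv2.contourArea);return cv2.minAreaRect(b)
bt=m(t,325,255,385,285,(8,70,90),(25,255,255));bs=m(s,222,215,275,255,(8,70,90),(25,255,255))
print('bar',bt,bs)
print('tri',tri(t,bt[0],s,bs[0]),'plane',onz(t,bt[0],.175))
for p in cv2.boxPoints(bt):print(onz(t,p,.175).round(4))
# pot rim: outer circle in top at z=.205
print('rim',onz(t,(418,213),.205),'w',onz(t,(389,213),.205),onz(t,(448,213),.205))
# tray corners front & stand
for p in((356,157),(432,150)):print('tray',onz(t,p,.03))
for p in((203,161),(277,158)):print('tubtray',onz(t,p,.03))
for n,p,z in(('red',(326,197),.01),('white small',(476,207),.01),('orange',(477,315),.01),('inpot',(411,219),.13)):print(n,onz(t,p,z))
im=np.hstack([cv2.resize(t['pixels'][150:310,320:480],(400,400)),cv2.resize(s['pixels'][210:370,150:310],(400,400))])
cv2.imwrite('pics/crop.png',im[:,:,::-1])
E
```

```text
bar ((357.4735412597656, 268.244140625), (8.883626937866211, 41.50265884399414), 84.0938491821289) ((248.0, 234.0), (38.0, 52.0), 90.0)
tri (array([ 0.459131  , -0.10289335,  0.17800516]), np.float64(0.0032483789479299174)) plane [ 0.45875595 -0.10453758  0.175     ]
[ 0.4623 -0.0697  0.175 ]
[ 0.4699 -0.1379  0.175 ]
[ 0.4553 -0.1393  0.175 ]
[ 0.4476 -0.0713  0.175 ]
rim [ 0.5463763  -0.20107598  0.205     ] w [ 0.5459986  -0.15402996  0.205     ] [ 0.54676693 -0.24973158  0.205     ]
tray [ 0.69322873 -0.11057848  0.03      ]
tray [ 0.70860279 -0.25959521  0.03      ]
tubtray [0.68279524 0.18878654 0.03      ]
tubtray [0.68999908 0.04407134 0.03      ]
red [ 0.61721596 -0.05251381  0.01      ]
white small [ 0.59943814 -0.34734881  0.01      ]
orange [ 0.38890055 -0.3422725   0.01      ]
inpot [ 0.55099889 -0.20100937  0.13      ]
```

View pics/crop.png

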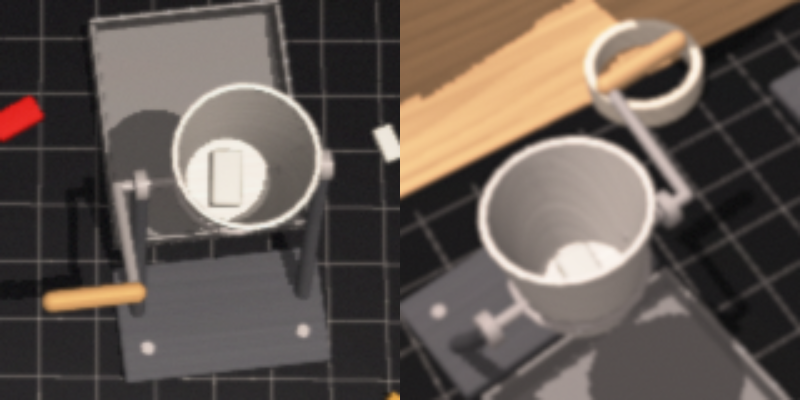

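Candidates in the top image are the white block in the pot (411,219), a smaller white block (476,207), a red one (326,197) and an orange one (477,315). I choose the white block in the round pot; the crop confirms it lies flat there. The bar is at about (0.457, -0.096, 0.175) and the pot yaw is about 0.105; the bar, rim and tray measurements agree.

Emit:
{"name": "carry_out", "arguments": {
  "plan": [
    [[0,0,-10,0,0,-0.115,50],[0,0,-10,0,0,-0.115,50],[0,0,-10,0,0,-0.115,50],[0,0,-10,0,0,-0.115,50],[0,0,-10,0,0,-0.115,50],[0,0,-10,0,0,-0.115,50],[0,0,-10,0,0,-0.115,50],[0,0,-10,0,0,-0.115,50],[0,0,-10,0,0,-0.115,50],[0,0,-10,0,0,-0.115,50],[0,0,-10,0,0,-0.115,50],[0,0,-10,0,0,-0.115,50],[0,0,0,0,0,0,50]]
  ],
  "squeeze": 12
}}

```text
time_s: 1.28
ee_pos: [0.161, -0.5264, 0.3005]
eef_rot: [3.141, 0.003, 1.682]
force: [-1.3, -0.2, 0.8]
grip_width: 0.0498
grip_force: 0.0
```

Emit:
{"name": "carry_out", "arguments": {
  "plan": [
    [[22,19,0,0,0,0,50],[22,19,0,0,0,0,50],[22,19,0,0,0,0,50],[22,19,0,0,0,0,50],[22,19,0,0,0,0,50],[22,19,0,0,0,0,50],[22,19,0,0,0,0,50],[22,19,0,0,0,0,50],[22,19,0,0,0,0,50],[22,19,0,0,0,0,50],[22,19,0,0,0,0,50],[22,19,0,0,0,0,50],[22,19,0,0,0,0,50],[22,19,0,0,0,0,50],[22,19,0,0,0,0,50],[22,19,0,0,0,0,50],[22,19,0,0,0,0,50],[22,19,0,0,0,0,50],[0,0,0,0,0,0,50],[0,0,0,0,0,0,50]]
  ]
}}

```text
time_s: 2.95
ee_pos: [0.4592, -0.0951, 0.2979]
eef_rot: [-3.14, -0.0, 1.676]
force: [-0.0, -0.1, -0.1]
grip_width: 0.0503
grip_force: 0.0
```

Now a look from the wrist camera.

Run:
```python
from h import *
c=optics.camera("wrist");cv2.imwrite('pics/w1.png',c['pixels'][:,:,::-1])
h=cv2.cvtColor(c['pixels'],cv2.COLOR_RGB2HSV)
k=cv2.inRange(h,(8,70,90),(25,255,255))
for b in sorted(cv2.findContours(k,0,1)[0],key=cv2.contourArea)[-4:]:
    r=cv2.minAreaRect(b);print(r,onz(c,r[0],.175).round(4))
    print([onz(c,p,.175).round(4)[:2].tolist() for p in cv2.boxPoints(r)])
print(c['origin'])
```

```text
((63.059017181396484, 444.7478942871094), (70.13469696044922, 23.208375930786133), 76.60750579833984) [ 0.2063 -0.3755  0.175 ]
[[0.189, -0.3353], [0.2137, -0.3257], [0.2246, -0.418], [0.1983, -0.4287]]
((373.0, 444.0), (62.0, 412.0), 90.0) [ 0.5471 -0.3385  0.175 ]
[[0.321, -0.321], [0.7612, -0.2746], [0.7862, -0.3571], [0.3204, -0.4062]]
((589.5, 163.5), (327.0, 99.0), 90.0) [ 0.6925 -0.0167  0.175 ]
[[0.6155, 0.1024], [0.6929, 0.1105], [0.7902, -0.1679], [0.692, -0.1782]]
((116.58990478515625, 186.80299377441406), (233.7035369873047, 381.55474853515625), 1.9091525077819824) [ 0.2777 -0.0808  0.175 ]
[[0.1419, -0.2903], [0.1984, 0.0643], [0.3806, 0.0779], [0.3837, -0.2744]]
[ 0.45261971 -0.01567681  0.50400744]
```

View pics/w1.png

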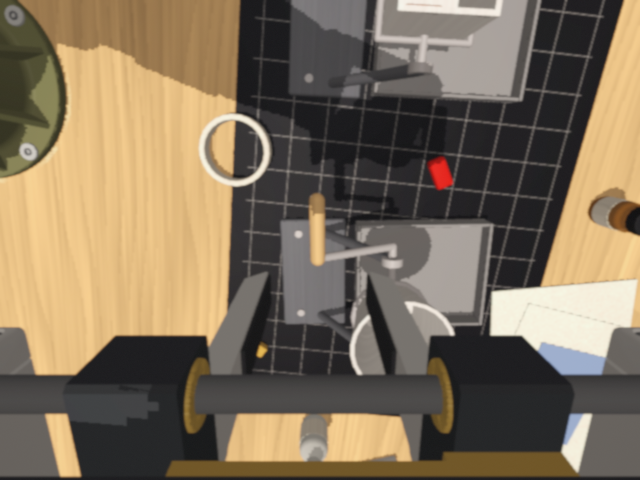

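The wrist image shows the bar from (317,195) to (318,265), centred between the fingers at columns 265 and 370. I'll cast those points.

Run:
```python
from h import *
c=optics.camera("wrist")
for p in((317,195),(318,265),(318,228),(310,228),(325,228)):print(p,onz(c,p,.175).round(4))
```

```text
(317, 195) [ 0.4567 -0.0703  0.175 ]
(318, 265) [ 0.4645 -0.1369  0.175 ]
(318, 228) [ 0.4608 -0.1007  0.175 ]
(310, 228) [ 0.4534 -0.1015  0.175 ]
(325, 228) [ 0.4672 -0.1001  0.175 ]
```

Emit:
{"name": "carry_out", "arguments": {
  "plan": [
    [[0,0,15,0,0,0,50],[0,0,15,0,0,0,50],[0,0,15,0,0,0,50],[0,0,15,0,0,0,50],[0,0,15,0,0,0,50],[0,0,15,0,0,0,50],[0,0,15,0,0,0,50],[0,0,15,0,0,0,50],[0,0,12,0,0,0,50],[0,0,10,0,0,0,50],[0,0,0,0,0,0,50]]
  ]
}}

```text
time_s: 3.97
ee_pos: [0.4579, -0.0965, 0.1551]
eef_rot: [-3.139, -0.001, 1.675]
force: [-0.2, 0.2, -1.1]
grip_width: 0.0502
grip_force: 0.0
```

Emit:
{"name": "carry_out", "arguments": {
  "plan": [
    [[0,0,0,0,0,0,5],[0,0,0,0,0,0,5],[0,0,0,0,0,0,5],[0,0,0,0,0,0,5],[0,0,0,0,0,0,5],[0,0,0,0,0,0,5],[0,0,0,0,0,0,5],[0,0,0,0,0,0,5]]
  ],
  "squeeze": 12
}}

```text
time_s: 4.63
ee_pos: [0.4591, -0.096, 0.1568]
eef_rot: [3.141, 0.0, 1.677]
force: [0.0, 0.4, -0.5]
grip_width: 0.0055
grip_force: 0.0
```

The fingers shut on nothing, so I'll look.

Run:
```python
from h import *
s=optics.camera("scene");w=optics.camera("wrist")
im=np.hstack([cv2.resize(s['pixels'][170:330,170:330],(400,400),interpolation=2),cv2.resize(w['pixels'][100:420,160:480],(400,400))])
cv2.imwrite('pics/m.png',im[:,:,::-1])
```

```text
(no output)
```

View pics/m.png

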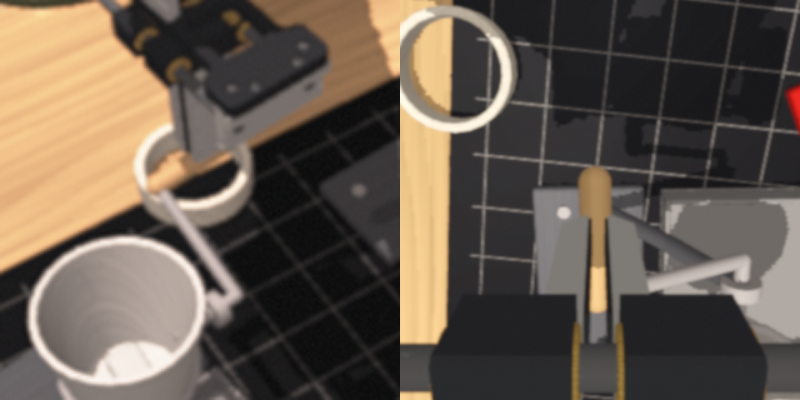

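Run:
```python
from h import *
t=optics.camera("top");s=optics.camera("scene");w=optics.camera("wrist")
for a,b in(((339,270.5),(264,226)),((376,267),(236,246))):print(tri(t,a,s,b))
P=cv2.imread('pics/scene0.png')[205:265,210:290];T=cv2.imread('pics/top0.png')[240:300,320:400]
N=s['pixels'][205:265,210:290,::-1];W=w['pixels'][200:380,280:400,::-1]
r=lambda i:cv2.resize(i,(400,300),interpolation=cv2.INTER_CUBIC)
im=np.vstack([np.hstack([r(P),r(T)]),np.hstack([r(N),cv2.resize(W,(400,300))])])
cv2.imwrite('pics/m2.png',im)
def proj(c,p):
    q=R.from_euler('xyz',c['rotation']).as_matrix().T@(np.array(p)-c['origin']);u=c['intrinsics']@q;return (u[:2]/u[2]).round(1)
for z in(.175,.165,.15):print(z,[proj(c,(.4575,-.0705,z)) for c in(s,t,w)],[proj(c,(.4655,-.138,z)) for c in(s,t,w)])
print('tip',[proj(c,telemetry.get_obs()['ee_pos']) for c in(s,t,w)],w['origin'],telemetry.get_obs()['grip_width'])
```

```text
(array([ 0.455789  , -0.07222302,  0.17410882]), np.float64(0.004170577906802784))
(array([ 0.46346781, -0.13117397,  0.17147947]), np.float64(0.009423279417420941))
0.175 [array([264.2, 226. ]), array([336.8, 268.8]), array([317.3, 238.8])] [array([229.5, 247.6]), array([377.7, 264.3]), array([318.8, 351.1])]
0.165 [array([264.5, 230. ]), array([336.7, 269.5]), array([317.3, 233.8])] [array([230.2, 251.6]), array([377.2, 265. ]), array([318.8, 341.7])]
0.15 [array([264.9, 235.9]), array([336.5, 270.4]), array([317.4, 227.2])] [array([231.1, 257.3]), array([376.3, 266. ]), array([318.8, 329. ])]
tip [array([251.7, 240.6]), array([351.7, 269.2]), array([315.4, 271.3])] [ 0.4521411  -0.01646086  0.3628204 ] 0.005008508779620968
```

View pics/m2.png

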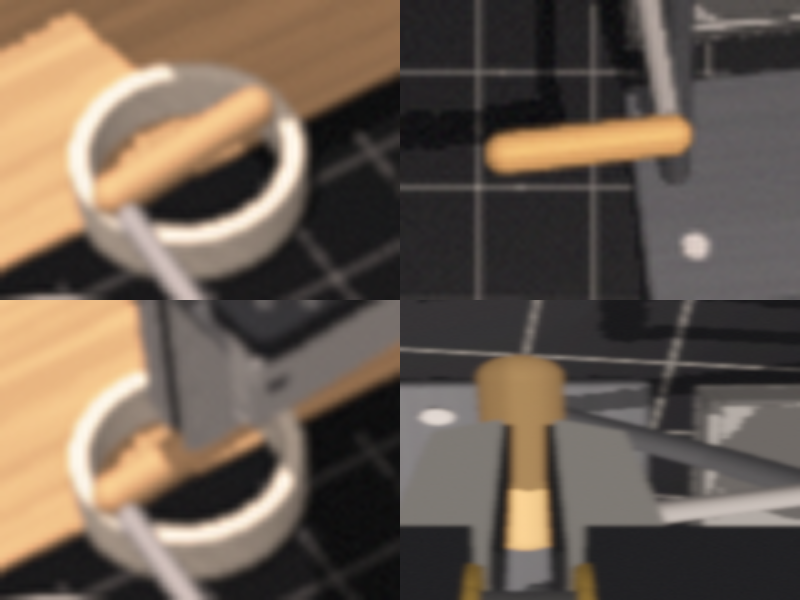

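The scene crop shows the shut fingers ending at about (248,234), just above the bar. The tips therefore sit about 25 mm higher than the pose suggests. I'll open, go deeper and close again.

Emit:
{"name": "carry_out", "arguments": {
  "plan": [
    [[0,0,0,0,0,0,50],[0,0,0,0,0,0,50],[0,0,0,0,0,0,50],[0,0,0,0,0,0,50],[0,0,0,0,0,0,50],[0,0,0,0,0,0,50],[0,0,7,0,0,0,50],[0,0,7,0,0,0,50],[0,0,7,0,0,0,50],[0,0,5,0,0,0,50],[0,0,0,0,0,0,50]]
  ]
}}

```text
time_s: 5.8
ee_pos: [0.4584, -0.0958, 0.1293]
eef_rot: [-3.14, -0.001, 1.677]
force: [-0.3, -0.4, 0.1]
grip_width: 0.05
grip_force: 0.0
```

Emit:
{"name": "carry_out", "arguments": {
  "plan": [
    [[0,0,0,0,0,0,5],[0,0,0,0,0,0,5],[0,0,0,0,0,0,5],[0,0,0,0,0,0,5],[0,0,0,0,0,0,5],[0,0,0,0,0,0,5],[0,0,0,0,0,0,5],[0,0,0,0,0,0,5]]
  ]
}}

```text
time_s: 6.47
ee_pos: [0.458, -0.096, 0.1307]
eef_rot: [-3.139, -0.0, 1.677]
force: [-9.0, 0.1, 4.4]
grip_width: 0.0133
grip_force: 12.0
```

The grip width of 13.3 mm matches the bar. First part of the arc:

Emit:
{"name": "carry_out", "arguments": {
  "plan": [
    [[0,3.5,-8.7,0,0,0,5],[0,5.5,-8.1,0,0,0,5],[0,6.4,-7.4,0,0,0,5],[0,7.2,-6.6,0,0,0,5],[0,0,0,0,0,0,5]]
  ]
}}

```text
time_s: 6.88
ee_pos: [0.482, -0.0934, 0.1639]
eef_rot: [3.141, 0.0, 1.677]
force: [-13.2, 0.9, 17.2]
grip_width: 0.0139
grip_force: 12.0
```

Emit:
{"name": "carry_out", "arguments": {
  "plan": [
    [[0,-1.3,-1.5,0,0,0,5],[0,0,0,0,0,0,5],[0,0,0,0,0,0,5]]
  ]
}}

```text
time_s: 7.13
ee_pos: [0.4809, -0.0937, 0.1636]
eef_rot: [3.14, 0.0, 1.677]
force: [3.0, -0.6, -1.2]
grip_width: 0.0138
grip_force: 12.0
```

Emit:
{"name": "carry_out", "arguments": {
  "plan": [
    [[0,7.9,-5.8,0,0,0,5],[0,8.5,-4.8,0,0,0,5],[0,9.0,-3.8,0,0,0,5],[0,9.4,-2.8,0,0,0,5],[0,9.6,-1.7,0,0,0,5],[0,9.8,-0.6,0,0,0,5],[0,0,0,0,0,0,5],[0,0,0,0,0,0,5]]
  ]
}}

```text
time_s: 7.8
ee_pos: [0.5346, -0.0879, 0.1831]
eef_rot: [3.14, 0.0, 1.677]
force: [1.1, 0.6, 3.8]
grip_width: 0.0134
grip_force: 12.0
```

Emit:
{"name": "carry_out", "arguments": {
  "plan": [
    [[0,9.8,0.3,0,0,0,5],[0,9.6,1.7,0,0,0,5],[0,9.4,2.8,0,0,0,5],[0,9.0,3.8,0,0,0,5],[0,8.5,4.8,0,0,0,5],[0,7.9,5.8,0,0,0,5],[0,0,0,0,0,0,5],[0,0,0,0,0,0,5]]
  ]
}}

```text
time_s: 8.47
ee_pos: [0.5886, -0.0822, 0.1626]
eef_rot: [3.141, -0.0, 1.677]
force: [2.4, -0.1, -1.2]
grip_width: 0.0137
grip_force: 12.0
```

Emit:
{"name": "carry_out", "arguments": {
  "plan": [
    [[0,7.2,6.6,0,0,0,5],[0,6.4,7.4,0,0,0,5],[0,5.5,8.1,0,0,0,5],[0,4.0,7.5,0,0,0,5],[0,0,0,0,0,0,5],[0,0,0,0,0,0,5],[0,0,0,0,0,0,5],[0,0,0,0,0,0,5]]
  ]
}}

```text
time_s: 9.13
ee_pos: [0.6109, -0.0798, 0.1336]
eef_rot: [-3.141, -0.0, 1.677]
force: [-0.1, -0.1, -3.6]
grip_width: 0.0137
grip_force: 12.0
```

Run:
```python
from h import *
a=optics.camera("scene")['pixels'][170:450,110:390];b=optics.camera("top")['pixels'][110:310,300:500]
cv2.imwrite('pics/tip.png',np.hstack([cv2.resize(a,(400,400)),cv2.resize(b,(400,400))])[:,:,::-1])
```

```text
(no output)
```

View pics/tip.png

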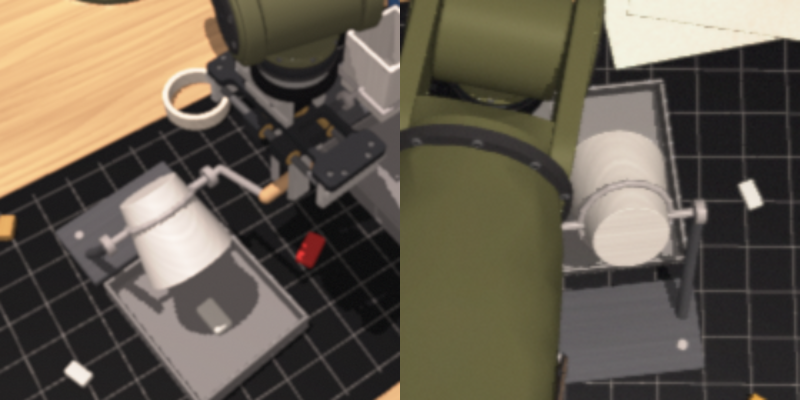

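The scene crop shows the pot inverted and the eraser in the tray at crop (214,318). Now I'll swing back along the same arc.

Emit:
{"name": "carry_out", "arguments": {
  "plan": [
    [[0,-4.0,-7.5,0,0,0,5],[0,-5.5,-8.1,0,0,0,5],[0,-6.4,-7.4,0,0,0,5],[0,-7.2,-6.6,0,0,0,5],[0,-7.9,-5.8,0,0,0,5],[0,-8.5,-4.8,0,0,0,5],[0,-9.0,-3.8,0,0,0,5],[0,-9.4,-2.8,0,0,0,5],[0,-9.6,-1.7,0,0,0,5],[0,-9.8,-0.3,0,0,0,5],[0,0,0,0,0,0,5]]
  ]
}}

```text
time_s: 10.15
ee_pos: [0.5332, -0.0881, 0.1844]
eef_rot: [3.139, 0.001, 1.677]
force: [-1.2, 0.9, 8.6]
grip_width: 0.0136
grip_force: 12.0
```

Emit:
{"name": "carry_out", "arguments": {
  "plan": [
    [[0,-9.8,0.6,0,0,0,5],[0,-9.6,1.7,0,0,0,5],[0,-9.4,2.8,0,0,0,5],[0,-9.0,3.8,0,0,0,5],[0,-8.5,4.8,0,0,0,5],[0,-7.9,5.8,0,0,0,5],[0,-7.2,6.6,0,0,0,5],[0,0,0,0,0,0,5],[0,0,0,0,0,0,5]]
  ]
}}

```text
time_s: 10.9
ee_pos: [0.4723, -0.0945, 0.1568]
eef_rot: [-3.14, -0.0, 1.677]
force: [-6.1, -0.3, 3.4]
grip_width: 0.0136
grip_force: 12.0
```

Emit:
{"name": "carry_out", "arguments": {
  "plan": [
    [[0,-6.6,7.2,0,0,0,5],[0,-5.5,8.1,0,0,0,5],[0,-4.5,8.2,0,0,0,5],[0,0,0,0,0,0,5],[0,0,0,0,0,0,5]]
  ]
}}

```text
time_s: 11.32
ee_pos: [0.4578, -0.0962, 0.1325]
eef_rot: [3.138, 0.0, 1.677]
force: [15.4, 1.0, -7.7]
grip_width: 0.0137
grip_force: 12.0
```

Emit:
{"name": "carry_out", "arguments": {
  "plan": [
    [[0,1.5,0.8,0,0,0,5],[0,0,1.0,0,0,0,5],[0,0,0,0,0,0,5]]
  ]
}}

```text
time_s: 11.57
ee_pos: [0.458, -0.096, 0.1316]
eef_rot: [-3.141, 0.0, 1.677]
force: [-4.4, 1.3, 12.1]
grip_width: 0.0131
grip_force: 12.0
```

Pressed down against the stop. I'll release and lift.

Emit:
{"name": "carry_out", "arguments": {
  "plan": [
    [[0,0,0,0,0,0,30],[0,0,0,0,0,0,50],[0,0,0,0,0,0,50],[0,0,0,0,0,0,50],[0,0,0,0,0,0,50],[0,0,0,0,0,0,50],[0,0,-5,0,0,0,50],[0,0,-12,0,0,0,50],[0,0,-15,0,0,0,50],[0,0,-15,0,0,0,50],[0,0,-20,0,0,0,50],[0,0,-20,0,0,0,50],[0,0,-20,0,0,0,50],[0,0,-20,0,0,0,50],[0,0,-20,0,0,0,50],[0,0,0,0,0,0,50]]
  ]
}}

```text
time_s: 12.9
ee_pos: [0.459, -0.0963, 0.2821]
eef_rot: [3.136, 0.002, 1.677]
force: [0.0, -0.4, 1.4]
grip_width: 0.0499
grip_force: 0.0
```

Emit:
{"name": "carry_out", "arguments": {
  "plan": [
    [[-22,-19,0,0,0,0,50],[-22,-19,0,0,0,0,50],[-22,-19,0,0,0,0,50],[-22,-19,0,0,0,0,50],[-22,-19,0,0,0,0,50],[-22,-19,0,0,0,0,50],[-22,-19,0,0,0,0,50],[-22,-19,0,0,0,0,50],[-22,-19,0,0,0,0,50],[-22,-19,0,0,0,0,50],[-22,-19,0,0,0,0,50],[-22,-19,0,0,0,0,50],[-22,-19,0,0,0,0,50],[-22,-19,0,0,0,0,50],[0,0,0,0,0,0,50],[0,0,0,0,0,0,50]]
  ]
}}

```text
time_s: 14.23
ee_pos: [0.2253, -0.431, 0.2774]
eef_rot: [-3.141, -0.001, 1.675]
force: [0.9, 0.6, 0.0]
grip_width: 0.0503
grip_force: 0.0
```

Run:
```python
from h import *
o=telemetry.get_obs();print(o['time_s'],o['ee_pos'],o['force'])
a=optics.camera("scene")['pixels'][150:460,90:400];b=optics.camera("top")['pixels'][110:310,300:500]
cv2.imwrite('pics/end.png',np.hstack([cv2.resize(a,(400,400)),cv2.resize(b,(400,400))])[:,:,::-1])
```

```text
14.2333 [ 0.22532126 -0.4309502   0.27739126] [0.92833031 0.5790409  0.00543324]
```

View pics/end.png

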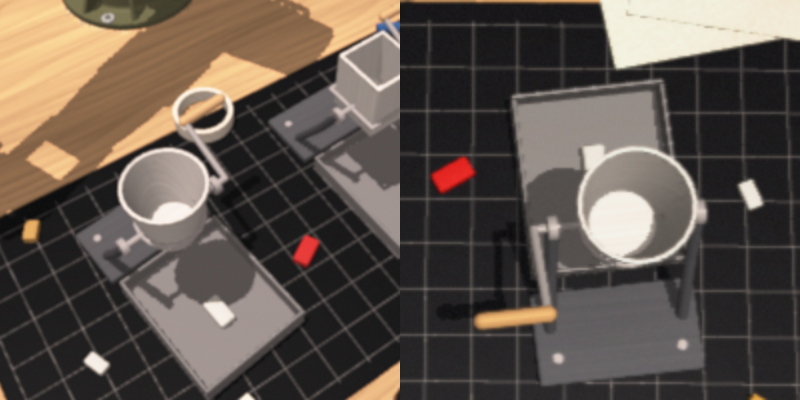

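The pot is upright and empty, the eraser lies flat in the middle of the tray at scene crop (218,313), and the tub is upright. Handing in.

```bash
python3 -c "
from station import ctrl;print(ctrl.hand_in())"
```

```text
the job is handed in; nothing more can be done
None
```

The job is handed in: the last pictures show the eraser flat in the grey tray, the round pot upright and released, and the square tub upright (finished at about 14 s of 48 s; no verdict was returned).

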